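Turn the tea carousel until the strainer faces front

TASK

Turn the tea carousel by slowly and gently pushing the upright steel posts on its rim (push them, do not grip them), until the tea strainer stands squarely at the front, in line with the pointer tongue that sticks out of the carousel's foot. Do not touch or lift anything that rides on it; everything on it stays on it, the strainer upright, and the things lying round the carousel stay where they are. Leave the carousel at rest and come away from it.

Things in the scene. Friction and masses are not known exactly. Their poses are not given: they have to be found in the camera images.
- stand: fixed dark steel foot of the carousel: round plate under the turntable with a flat pointer tongue (24 mm wide, 6 mm high, pointed end) reaching 174 mm from the axis, 29 mm beyond the turntable's edge. Origin on the turning axis at worktop height (z = 0), z up; its -x axis runs along the tongue = the carousel's front, within 20 degrees of facing the robot (world -x)
- tray (a joint): angle of the turntable, rad, about the vertical axis through the stand's origin; counter-clockwise from above is positive, 7 rad each way; 0 = post0 exactly at the front over the tongue. Light friction (0.09 N m, under 1 N at a post), stays where left. The turntable is a round light wooden disc 290 mm across with a cork top, from 12 to 28 mm above the worktop, with six posts
- post0 (a point): top centre of the post that is at the front (over the tongue) when the joint reads 0; 78 mm above the worktop. Six like upright round steel posts, 14 mm thick (16 mm at the head), 50 mm high, stand on the turntable every 60 degrees on a circle of 132 mm radius and turn with it
- strainer: open perforated steel tea strainer cup, 61 mm high, 56 mm wide at the foot, 82 mm at the rim, loose on the turntable about 60 mm from its axis, at the start some 120 degrees left or right of the front. Origin at the centre of its underside (28 mm above the worktop). The thing to bring to the front; rides along by friction when the turntable turns smoothly
- cap_large: wide bottle cap, 69 mm across, 24 mm high, lying flat on the turntable; origin at the centre of its underside. Rides along; not to be touched
- cap_small: narrower bottle cap, 57 mm across, 24 mm high, lying flat on the turntable; origin at the centre of its underside. Rides along; not to be touched
- tin: round lidded tea tin, 74 mm across, 92 mm high, standing loose on the worktop left of the carousel; origin at the centre of its underside; leave alone
- spoon: teaspoon, 132 mm long, lying loose on the worktop left of the carousel; origin under its middle; leave alone
- valve: small brass ball valve, 115 mm long, 49 mm high, lying loose on the worktop right of the carousel; origin on its underside; leave alone
- tape: roll of thread tape, 52 mm across, 15 mm high, lying loose on the worktop right of the carousel; origin at the centre of its underside; leave alone

How it is judged:
By the outcome, as a careful person would: the job done as asked, in the order asked, and still so for the second after the job is handed in, with the robot touching nothing.
It also fails if it takes over 58 s, if anything falls off the work surface, if the arm or the gripper's body presses on something with over 40 N, if the wrist force passes 120 N, or if a joint passes its speed limit or range.

ROBOT

A 6-joint arm with a two-finger parallel gripper is mounted at the origin on a cart in front of the work surface, level with it; the furniture and walls round the work are solid. World frame = base frame: x ahead of the robot, y to its left, z up, the work surface at z = 0. Lengths are in mm, angles in rad, forces in N, time in s.
With the tool pointing down it reaches from about 275 to 1000 mm from the base axis. Payload 8.4 kg.
Tool frame: the origin (TCP) lies at the very end of the fingers, on their centre line; the grasp point (between the pads) lies 19 mm behind it; z points along the fingers, y is the direction in which the jaws open and shut (so a half turn about z gives the same grasp; the last joint's range is limited). The gripper opens to 85 mm and grips with 20 to 120 N. Pads are 22 mm wide; open, the fingers measure 114 mm over their backs; the gripper's body (76 mm by 85 mm) begins 54 mm behind the grasp point. The pads swing forward as they close: fully open they stand 13 mm farther back than shut.
Start: joints at [1.323, 0.353, 1.633, -0, 1.155, -0.002], TCP at [152.081, 606.217, 231.281] pointing down, gripper open.
Joint ranges: [-2.63, 2.63], [-0.92, 2.1], [0.06, 2.66], [-1.3, 4.44], [0, 2.69], [-3.02, 3.02]. Speed limits (rad/s): [2.22, 2.22, 2.79, 3.14, 3.14, 3.14].

INTERFACE

Orientations are given as [roll, pitch, yaw] about the fixed x, y, z axes, in that order (R = Rz(yaw) Ry(pitch) Rx(roll)).
In Python, from rig import sense, grab_frame, get_calibration, sign_off, boxes_of, trace gives the robot as it stands.
- The arm moves only by the tool servo_tool, never from a script. Its argument "rows" is a list of rows, each a list of 3 entries, a list of its own where there are three numbers: the finger opening in mm, from 0 to 85.4, then the shift along the tool's x, y, z in mm, then the turn, a rotation vector about the tool's x, y, z in degrees. A call has 1 to 8 rows; each row shifts and turns the commanded pose from where the row before left it, along the tool's axes as they then stand; what a row does not reach is not made up. A row lasts 1/8 s, in which the tool goes at most 62.5 mm and 10.7 degrees, less where a joint would pass 70% of its speed; a pose out of reach is approached as far as the arm can. A call is refused whole if a number of a shift passes 62.5 or a number of a turn 10.7, either way. A call with a gripper value outside its range is refused whole. The fingers move at their own pace and stop on an object; "force" is the grip in N (left out, the last holds). Time passes only in rows, so rows that do not move let the fingers close. It gives the time, the measured TCP pose, the force and the opening at its end, in the units of the state.
- sense(): the state, without advancing time (a new reading comes with each control period).
- grab_frame(name): name is "scene" or "top"; returns the picture (420x560x3 uint8, blue, green, red); there is no depth.
- get_calibration(name): a dict with "intrinsics" (3x3 intrinsics, pixels), "world_to_cam" (4x4, takes a point from world to camera coordinates). Camera axes: x right, y down, z forward; pixel columns grow to the right and rows downward; lengths in mm; the calibration is good to about 2 mm. A picture is of the moment at which its call begins. get_calibration takes no time and is no camera call.
- sign_off(): hands the job in, once; it reports no verdict.
Trained networks look in the newest picture that a camera, given by its name, has taken for a name from the list of things; names that differ only in an ending like _2 or _b are one class to them, and where a whole thing is asked for, a point or a joint stands for the part that bears it (a point fixed in the world has none). Each returns a list of dicts, best first, with "conf" (0 to 1); they miss things now and then, are a little off and sometimes report something else, mostly with a low value. They report only what shows in the picture. A call takes as long as a camera call.
- boxes_of(camera, thing): "centre" ([x, y, z] in mm, in the coordinates of the camera as it stood for that picture, good to about 4 mm: the middle of the surface that is visible of it).
- trace(camera, thing): "mask" (420x560 bool, what is visible of it).
The state is a dict: "clock": time; "qpos": joint angles; "qvel": joint speeds; "joint_efforts": joint torques, N m; "eef_pos": TCP position; "tcp_rot": TCP orientation; "contact_force": force on the tool from outside, world axes, zero at the start; "wrist_torque": the same for the moment, N m; "opening": opening from 0.0 (shut) to 1.0 (fully open).
Only numpy, scipy, OpenCV 4.12 (cv2) and the standard library are available. Lean on these libraries where they do the work, as an engineer would, in place of code of your own. Each camera call takes 0.05 s, during which the arm holds its last target. There are 200 camera calls.

## Working session

There is one attempt and no reset: what is moved stays moved. The work goes in short steps, Python scripts to look and compute and a tool call to move; the robot and the scene stay as the last step left them, time stands still between calls to the robot, and variables do not carry over. Pictures are saved under pics/ and viewed, about 8 in all and at most 12, crops included, and the job is handed in when it is done.

Besides the shell and the picture viewer there is one more tool, called after "Call:" by a JSON object that holds its "op" and its "data". servo_tool: Moves the arm, as the interface text tells. Its arguments: {"type":"object","properties":{"rows":{"type":"array","items":{"type":"array"}},"force":{"type":"number"}},"required":["rows"]}

```bash
mkdir -p pics; cat > h.py <<'E'
import numpy as np, cv2
from rig import *
def w(cam,p):
    M=np.array(get_calibration(cam)["world_to_cam"]); return (np.linalg.inv(M)@np.r_[p,1])[:3]
def pix2w(cam,uv,z):
    c=get_calibration(cam);M=np.linalg.inv(np.array(c["world_to_cam"]));K=np.array(c["intrinsics"])
    d=M[:3,:3]@np.linalg.inv(K)@np.r_[uv,1];o=M[:3,3];return o+d*(z-o[2])/d[2]
def proj(cam,P):
    c=get_calibration(cam);p=np.array(c["intrinsics"])@(np.array(c["world_to_cam"])@np.r_[P,1])[:3];return p[:2]/p[2]
E
python3 - <<'E'
from h import *
a=[cv2.imwrite(f"pics/{c}0.png",grab_frame(c)) for c in("top","scene")]
for t in ["stand","tray","post0","strainer","cap_large","cap_small","tin","spoon","valve","tape"]:
  for c in("top","scene"):
    b=boxes_of(c,t); print(t,c,[(w(c,x["centre"]).round().tolist(),round(x["conf"],2)) for x in b[:2]])
s=sense();print(s["clock"],s["eef_pos"],s["tcp_rot"])
E
```

```text
stand top [([567.0, -72.0, 26.0], 0.71)]
stand scene [([545.0, -113.0, 25.0], 0.62), ([600.0, -132.0, 69.0], 0.43)]
tray top [([566.0, -65.0, 28.0], 0.64)]
tray scene [([545.0, -113.0, 27.0], 0.93)]
post0 top [([568.0, -67.0, 27.0], 0.95), ([617.0, -125.0, 75.0], 0.68)]
post0 scene [([547.0, -113.0, 28.0], 0.83)]
strainer top [([616.0, -128.0, 73.0], 0.56)]
strainer scene [([604.0, -132.0, 68.0], 0.69)]
cap_large top [([609.0, -25.0, 51.0], 0.7)]
cap_large scene [([601.0, -40.0, 46.0], 0.68)]
cap_small top [([515.0, -65.0, 47.0], 0.66)]
cap_small scene [([510.0, -82.0, 47.0], 0.66)]
tin top [([545.0, 368.0, 95.0], 0.65), ([566.0, -68.0, 29.0], 0.36)]
tin scene [([532.0, 345.0, 54.0], 0.95)]
spoon top [([423.0, 420.0, 8.0], 0.7)]
spoon scene [([420.0, 405.0, 1.0], 0.47)]
valve top [([561.0, -381.0, 28.0], 0.55)]
valve scene [([557.0, -385.0, 21.0], 0.67)]
tape top [([453.0, -374.0, 14.0], 0.73)]
tape scene [([445.0, -384.0, 11.0], 0.81)]
1.1 [152.05805099 606.22786012 231.2766503 ] [-3.14158513e+00 -2.74994759e-05  2.89582339e+00]
```

View pics/top0.png

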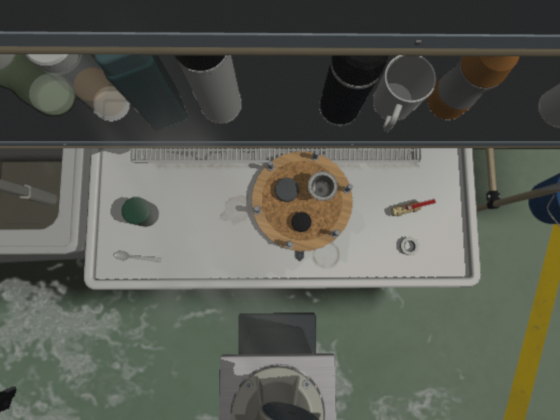

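View pics/scene0.png

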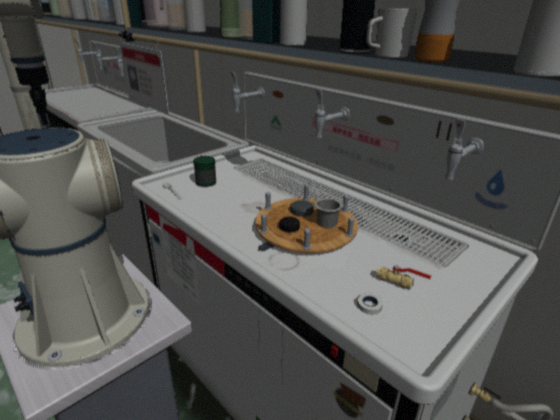

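Top view: disc centre is near (303,201), the strainer at (322,186), the tongue tip at (300,258) and the posts round the rim. The tin and spoon are at left, the valve and tape at right, and a shelf overhangs the back. I'll zoom in and measure.

```bash
python3 - <<'E'
from h import *
f=grab_frame("top"); cv2.imwrite("pics/top1.png",cv2.resize(f[140:270,235:375],None,fx=5,fy=5,interpolation=cv2.INTER_CUBIC)[:600])
m=trace("top","tray")[0]["mask"].astype(np.uint8)
c=max(cv2.findContours(m,0,1)[0],key=cv2.contourArea)
h=cv2.convexHull(c); print(cv2.fitEllipse(h), pix2w("top",cv2.fitEllipse(h)[0],28), pix2w("top",cv2.minEnclosingCircle(c)[0],28))
M=np.linalg.inv(np.array(get_calibration("top")["world_to_cam"]));print(M[:3,3]);print(np.linalg.norm(pix2w("top",(300,200),28)-pix2w("top",(301,200),28)))
for px in [(270,166),(315,156),(349,187),(337,232),(290,243),(257,210)]: print(px,pix2w("top",px,78).round())
for px in [(300,258)]: print(px,pix2w("top",px,6).round())
s=trace("top","strainer")[0]["mask"].astype(np.uint8);c=max(cv2.findContours(s,0,1)[0],key=cv2.contourArea)
e=cv2.minEnclosingCircle(c);print("str",e,pix2w("top",e[0],89).round())
E
```

```text
((301.56658935546875, 199.87753295898438), (100.46680450439453, 101.05901336669922), 108.55683135986328) [581.78641171 -70.81961337  28.        ] [583.63320314 -72.16252294  28.        ]
[ 409.38305928    2.8036061  1134.6933875 ]
2.85289561666438
(270, 166) [669.  18.  78.]
(315, 156) [ 697. -106.   78.]
(349, 187) [ 609. -198.   78.]
(337, 232) [ 486. -162.   78.]
(290, 243) [457. -35.  78.]
(257, 210) [547.  54.  78.]
(300, 258) [418. -66.   6.]
str ((322.0714416503906, 184.54762268066406), 15.322657585144043) [ 614. -123.   89.]
```

View pics/top1.png

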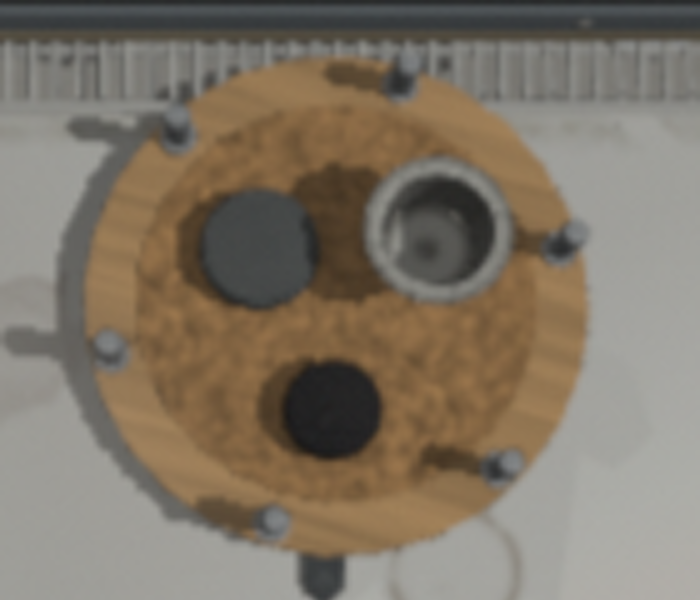

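Call:
{"op": "servo_tool", "data": {"rows": [[0, [-34, -43, 0], [0, 0, 0]], [0, [-34, -43, 0], [0, 0, 0]], [0, [-34, -43, 0], [0, 0, 0]], [0, [-34, -43, 0], [0, 0, 0]], [0, [-34, -43, 0], [0, 0, 0]], [0, [-34, -43, 0], [0, 0, 0]], [0, [-34, -43, 0], [0, 0, 0]], [0, [-34, -43, 0], [0, 0, 0]]], "force": 20}}

```text
clock: 2.25
eef_pos: [332.8, 204.9, 231.6]
tcp_rot: [3.141, 0.001, 2.896]
contact_force: [0.9, 0.2, -0.3]
opening: 0.005
```

Call:
{"op": "servo_tool", "data": {"rows": [[0, [-34, -43, 0], [0, 0, 0]], [0, [-34, -43, 0], [0, 0, 0]], [0, [-34, -43, 0], [0, 0, 0]], [0, [-34, -43, 0], [0, 0, 0]], [0, [-34, -43, 0], [0, 0, 0]], [0, [-34, -43, 0], [0, 0, 0]], [0, [-34, -43, 0], [0, 0, 0]], [0, [-34, -43, 0], [0, 0, 7]]]}}

```text
clock: 3.25
eef_pos: [512.9, -195.4, 231.5]
tcp_rot: [3.141, 0.001, 2.771]
contact_force: [0.7, 1.3, 1.0]
opening: 0.001
```

Call:
{"op": "servo_tool", "data": {"rows": [[0, [0, 0, 0], [0, 0, 7]], [0, [0, 0, 0], [0, 0, 0]]]}}

```text
clock: 3.5
eef_pos: [512.2, -193.9, 231.0]
tcp_rot: [3.142, -0.001, 2.651]
contact_force: [0.3, 0.0, -0.2]
opening: 0.0
```

```bash
python3 - <<'E'
from h import *
cv2.imwrite("pics/scene1.png",grab_frame("scene"))
# shelf front edge: scene pixel vs top row 145
for px in [(300,57),(480,86)]:
  for z in range(250,700,75):
    P=pix2w("scene",px,z); print(px,z,P.round(),proj("top",P).round())
s=sense();print(s["qpos"],s["opening"])
E
```

```text
(300, 57) 250 [1794. 1108.  250.] [-147. -267.]
(300, 57) 325 [1352.  694.  325.] [ -24. -148.]
(300, 57) 400 [911. 279. 400.] [137.   9.]
(300, 57) 475 [ 470. -136.  475.] [358. 225.]
(300, 57) 550 [  28. -550.  550.] [679. 537.]
(300, 57) 625 [-413. -965.  625.] [1188. 1033.]
(480, 86) 250 [1712.  -57.  250.] [ 296. -233.]
(480, 86) 325 [1290. -204.  325.] [ 362. -119.]
(480, 86) 400 [ 867. -350.  400.] [450.  31.]
(480, 86) 475 [ 444. -496.  475.] [569. 238.]
(480, 86) 550 [  22. -642.  550.] [745. 541.]
(480, 86) 625 [-401. -789.  625.] [1026. 1026.]
[-3.63947098e-01  2.33168271e-01  1.80011935e+00  9.32619056e-05
  1.10880454e+00 -1.44696456e+00] -0.0013476752225519428
```

View pics/scene1.png

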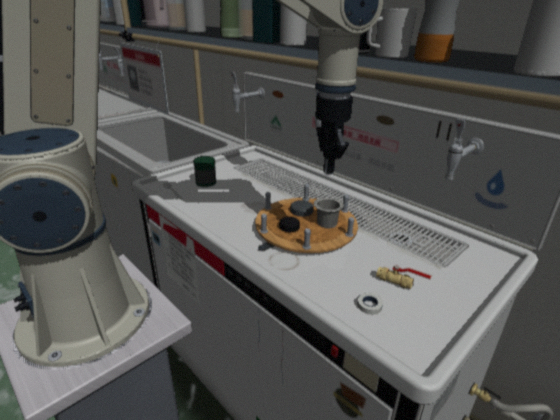

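Seen in scene1: the gripper is shut and hovering clear of the carousel at (330,160), and the shelf edge is well behind the wrist. Next I go down beside the front-right post.

Call:
{"op": "servo_tool", "data": {"rows": [[0, [0, 0, 46], [0, 0, 0]], [0, [0, 0, 46], [0, 0, 0]], [0, [0, 0, 44], [0, 0, 0]], [0, [0, 0, 32], [0, 0, 0]], [0, [0, 0, 13], [0, 0, 0]], [0, [0, 0, 0], [0, 0, 0]]]}}

```text
clock: 4.3
eef_pos: [512.1, -193.0, 50.2]
tcp_rot: [-3.141, -0.001, 2.653]
contact_force: [0.4, -0.2, 0.3]
opening: -0.0
```

Call:
{"op": "servo_tool", "data": {"rows": [[0, [2.42, 0, 0], [0, 0, 1]], [0, [2.42, 0, 0], [0, 0, 1]], [0, [2.42, 0, 0], [0, 0, 1]], [0, [2.42, 0, 0], [0, 0, 1]], [0, [2.42, 0, 0], [0, 0, 1]], [0, [2.42, 0, 0], [0, 0, 1]], [0, [2.42, 0, 0], [0, 0, 1]]]}}

```text
clock: 5.18
eef_pos: [497.7, -184.6, 50.2]
tcp_rot: [-3.142, -0.0, 2.528]
contact_force: [-0.1, -0.2, -0.6]
opening: -0.001
```

Call:
{"op": "servo_tool", "data": {"rows": [[0, [1.21, 0, 0], [0, 0, 0.5]], [0, [1.21, 0, 0], [0, 0, 0.5]], [0, [1.21, 0, 0], [0, 0, 0.5]], [0, [1.21, 0, 0], [0, 0, 0.5]], [0, [1.21, 0, 0], [0, 0, 0.5]], [0, [1.21, 0, 0], [0, 0, 0.5]], [0, [1.21, 0, 0], [0, 0, 0.5]], [0, [1.21, 0, 0], [0, 0, 0.5]]]}}

```text
clock: 6.18
eef_pos: [490.0, -178.9, 50.3]
tcp_rot: [3.142, 0.0, 2.459]
contact_force: [1.2, 0.4, 0.5]
opening: 0.0
```

```bash
cat > st.py <<'E'
from h import *
import sys
n=sys.argv[1]; C=np.array([578,-72])
f=grab_frame("top"); s=sense(); p=np.array(s["eef_pos"])
r=p[:2]-C; print(s["clock"],p.round(1),"tool ang",np.degrees(np.arctan2(r[1],r[0]))%360,"r",np.hypot(*r),"yaw",np.degrees(s["tcp_rot"][2]),np.round(s["contact_force"],1))
for x in trace("top","strainer")[:1]:
  c=max(cv2.findContours(x["mask"].astype(np.uint8),0,1)[0],key=cv2.contourArea)
  e=cv2.minEnclosingCircle(c);q=pix2w("top",e[0],89)[:2]-C;print("strainer",e,x["conf"],np.degrees(np.arctan2(q[1],q[0]))%360,np.hypot(*q))
for t in ["strainer","cap_large","cap_small"]:
  b=boxes_of("top",t)
  if b: q=w("top",b[0]["centre"])[:2]-C;print(t,b[0]["conf"],np.degrees(np.arctan2(q[1],q[0]))%360,np.hypot(*q))
cv2.imwrite(f"pics/{n}.png",cv2.resize(f[140:270,230:380],None,fx=4.5,fy=4.5,interpolation=cv2.INTER_CUBIC))
E
python3 st.py p2
```

```text
6.225 [ 489.9 -178.8   50.3] tool ang 230.47389080251168 r 138.463265930042 yaw 140.8594541279259 [ 0.  -0.2  0.6]
strainer ((322.4166564941406, 185.77777099609375), 15.031586647033691) 0.68 302.2552461582727 61.25381427481671
strainer 0.83 305.3723640841857 70.17074040152714
cap_large 0.92 57.19918584836547 59.43174290493404
cap_small 0.76 169.83605189053043 62.83048192782173
```

View pics/p2.png

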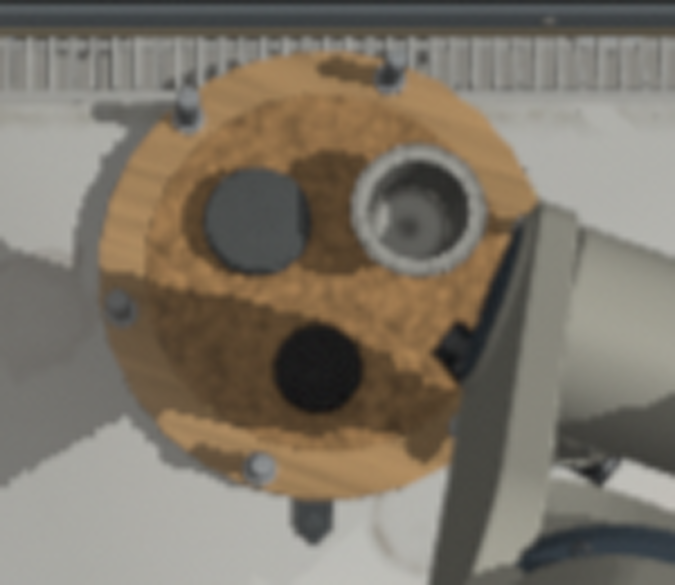

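Seen in p2: the fingers are just at the front-right post and hidden by the arm; the strainer is unmoved at (418,208) in the crop and the tongue tip at (313,540). Now a slow arc push.

Call:
{"op": "servo_tool", "data": {"rows": [[0, [1.21, 0, 0], [0, 0, 0.5]], [0, [1.81, 0, 0], [0, 0, 0.75]], [0, [2.42, 0.02, 0], [0, 0, 1]], [0, [3.02, 0.03, 0], [0, 0, 1.25]], [0, [3.63, 0.05, 0], [0, 0, 1.5]], [0, [4.23, 0.06, 0], [0, 0, 1.75]], [0, [4.83, 0.08, 0], [0, 0, 2]], [0, [4.83, 0.08, 0], [0, 0, 2]]]}}

```text
clock: 7.42
eef_pos: [471.3, -160.5, 50.3]
tcp_rot: [-3.142, -0.0, 2.27]
contact_force: [0.9, -0.5, 0.4]
opening: 0.002
```

Call:
{"op": "servo_tool", "data": {"rows": [[0, [4.83, 0.08, 0], [0, 0, 2]], [0, [4.83, 0.08, 0], [0, 0, 2]], [0, [4.83, 0.08, 0], [0, 0, 2]], [0, [4.83, 0.08, 0], [0, 0, 2]], [0, [4.83, 0.08, 0], [0, 0, 2]], [0, [4.23, 0.06, 0], [0, 0, 1.75]], [0, [3.02, 0.03, 0], [0, 0, 1.25]], [0, [1.81, 0, 0], [0, 0, 0.75]]]}}

```text
clock: 8.43
eef_pos: [453.2, -132.9, 50.3]
tcp_rot: [-3.141, -0.0, 2.031]
contact_force: [0.2, -1.0, -0.3]
opening: -0.002
```

```bash
python3 st.py p3
```

```text
8.475 [ 453.  -132.8   50.3] tool ang 205.95318395615976 r 138.97723705497572 yaw 116.3482322432147 [-0.2  0.1 -1. ]
strainer ((325.085693359375, 194.16160583496094), 15.649270057678223) 0.92 279.35112409869885 59.35813297597813
strainer 0.78 286.49413674940837 64.66412797975701
cap_large 0.9 35.15382579524859 58.259143039258824
cap_small 0.62 146.07597949583118 63.64777300232906
```

The carousel follows smoothly: about 23° for the 24.5° of tool travel, with force around 1 N. I'll continue.

Call:
{"op": "servo_tool", "data": {"rows": [[0, [1.21, 0, 0], [0, 0, 0.5]], [0, [2.42, 0.02, 0], [0, 0, 1]], [0, [3.63, 0.05, 0], [0, 0, 1.5]], [0, [4.83, 0.08, 0], [0, 0, 2]], [0, [4.83, 0.08, 0], [0, 0, 2]], [0, [4.83, 0.08, 0], [0, 0, 2]], [0, [4.83, 0.08, 0], [0, 0, 2]], [0, [4.83, 0.08, 0], [0, 0, 2]]]}}

```text
clock: 9.68
eef_pos: [442.5, -103.3, 50.3]
tcp_rot: [3.141, 0.0, 1.803]
contact_force: [0.7, -0.2, -0.5]
opening: -0.0
```

Call:
{"op": "servo_tool", "data": {"rows": [[0, [4.83, 0.08, 0], [0, 0, 2]], [0, [4.83, 0.08, 0], [0, 0, 2]], [0, [4.83, 0.08, 0], [0, 0, 2]], [0, [4.83, 0.08, 0], [0, 0, 2]], [0, [4.83, 0.08, 0], [0, 0, 2]], [0, [4.83, 0.08, 0], [0, 0, 2]], [0, [4.83, 0.08, 0], [0, 0, 2]], [0, [4.83, 0.08, 0], [0, 0, 2]]]}}

```text
clock: 10.68
eef_pos: [439.0, -65.0, 50.4]
tcp_rot: [3.141, 0.0, 1.524]
contact_force: [-0.7, -0.9, 0.3]
opening: 0.001
```

Call:
{"op": "servo_tool", "data": {"rows": [[0, [4.83, 0.08, 0], [0, 0, 2]], [0, [4.83, 0.08, 0], [0, 0, 2]], [0, [4.83, 0.08, 0], [0, 0, 2]], [0, [4.83, 0.08, 0], [0, 0, 2]], [0, [4.83, 0.08, 0], [0, 0, 2]], [0, [4.83, 0.08, 0], [0, 0, 2]], [0, [4.83, 0.08, 0], [0, 0, 2]], [0, [4.83, 0.08, 0], [0, 0, 2]]]}}

```text
clock: 11.68
eef_pos: [445.9, -27.1, 50.3]
tcp_rot: [3.141, 0.0, 1.244]
contact_force: [0.8, -1.4, 0.4]
opening: -0.0
```

Call:
{"op": "servo_tool", "data": {"rows": [[0, [4.83, 0.08, 0], [0, 0, 2]], [0, [4.83, 0.08, 0], [0, 0, 2]], [0, [4.83, 0.08, 0], [0, 0, 2]], [0, [4.83, 0.08, 0], [0, 0, 2]], [0, [4.83, 0.08, 0], [0, 0, 2]], [0, [4.23, 0.06, 0], [0, 0, 1.75]], [0, [3.02, 0.03, 0], [0, 0, 1.25]], [0, [1.21, 0, 0], [0, 0, 0.5]]]}}

```text
clock: 12.68
eef_pos: [459.5, 2.2, 50.2]
tcp_rot: [-3.141, 0.0, 1.01]
contact_force: [-1.3, -0.3, 0.8]
opening: 0.003
```

```bash
python3 st.py p4
```

```text
12.725 [459.6   2.2  50.2] tool ang 147.91095434295477 r 139.75748397587225 yaw 57.87297665001926 [-0.8  0.9  0.9]
strainer ((317.61395263671875, 212.7906951904297), 15.294794082641602) 0.56 222.41654669239125 55.47600366459055
strainer 0.69 236.1428717162285 56.09131985297401
cap_large 0.66 344.91067150044745 54.72526258518721
cap_small 0.57 95.10658238069686 68.64140162990778
```

View pics/p4.png

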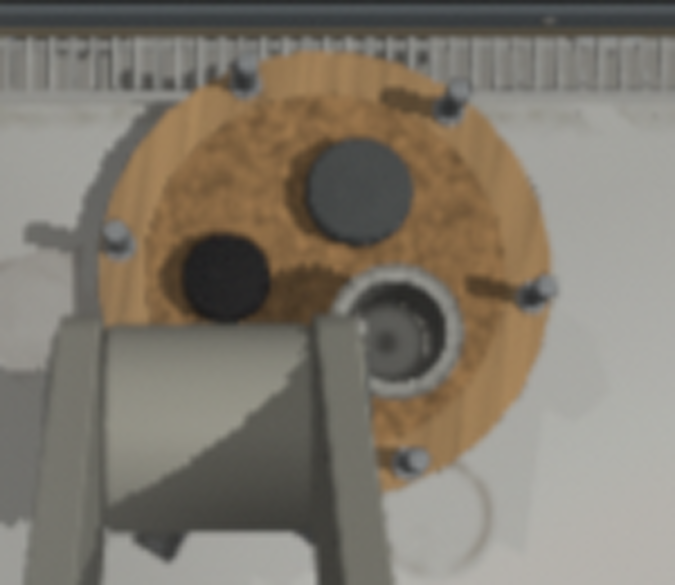

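Seen in p4: everything is still riding; the strainer is at crop (398,330), about 222°, with some 44° to go. I'll push 38° more, then back off and look unobstructed.

Call:
{"op": "servo_tool", "data": {"rows": [[0, [1.21, 0, 0], [0, 0, 0.5]], [0, [2.42, 0.02, 0], [0, 0, 1]], [0, [3.63, 0.05, 0], [0, 0, 1.5]], [0, [4.83, 0.08, 0], [0, 0, 2]], [0, [4.83, 0.08, 0], [0, 0, 2]], [0, [4.83, 0.08, 0], [0, 0, 2]], [0, [4.83, 0.08, 0], [0, 0, 2]], [0, [4.83, 0.08, 0], [0, 0, 2]]]}}

```text
clock: 13.92
eef_pos: [478.9, 27.1, 50.1]
tcp_rot: [-3.14, 0.001, 0.782]
contact_force: [-4.5, 3.1, 1.3]
opening: -0.001
```

Call:
{"op": "servo_tool", "data": {"rows": [[0, [4.83, 0.08, 0], [0, 0, 2]], [0, [4.83, 0.08, 0], [0, 0, 2]], [0, [4.83, 0.08, 0], [0, 0, 2]], [0, [4.83, 0.08, 0], [0, 0, 2]], [0, [4.83, 0.08, 0], [0, 0, 2]], [0, [4.83, 0.08, 0], [0, 0, 2]], [0, [4.83, 0.08, 0], [0, 0, 2]], [0, [4.83, 0.08, 0], [0, 0, 2]]]}}

```text
clock: 14.92
eef_pos: [509.3, 51.1, 50.1]
tcp_rot: [-3.139, 0.001, 0.502]
contact_force: [-6.8, 10.0, 2.2]
opening: -0.002
```

Call:
{"op": "servo_tool", "data": {"rows": [[0, [4.83, 0.08, 0], [0, 0, 2]], [0, [4.83, 0.08, 0], [0, 0, 2]], [0, [3.63, 0.05, 0], [0, 0, 1.5]], [0, [2.42, 0.02, 0], [0, 0, 1]], [0, [1.21, 0, 0], [0, 0, 0.5]], [0, [0, 0, 0], [0, 0, 0]]]}}

```text
clock: 15.68
eef_pos: [524.9, 59.0, 50.2]
tcp_rot: [-3.139, 0.0, 0.381]
contact_force: [-5.2, 14.7, 2.5]
opening: 0.001
```

```bash
python3 st.py p5
```

```text
15.725 [524.8  59.   50.1] tool ang 112.0834892586996 r 141.37584462068122 yaw 21.821448808493113 [-4.7 14.4  0.6]
strainer ((304.828857421875, 217.43289184570312), 15.251965522766113) 0.59 183.1009300268524 53.393654124196615
strainer 0.86 190.66437916131818 51.16411567589739
cap_large 0.68 305.74703598914664 50.21620716411745
cap_small 0.6 57.59751981128647 59.244396504213505
```

View pics/p5.png

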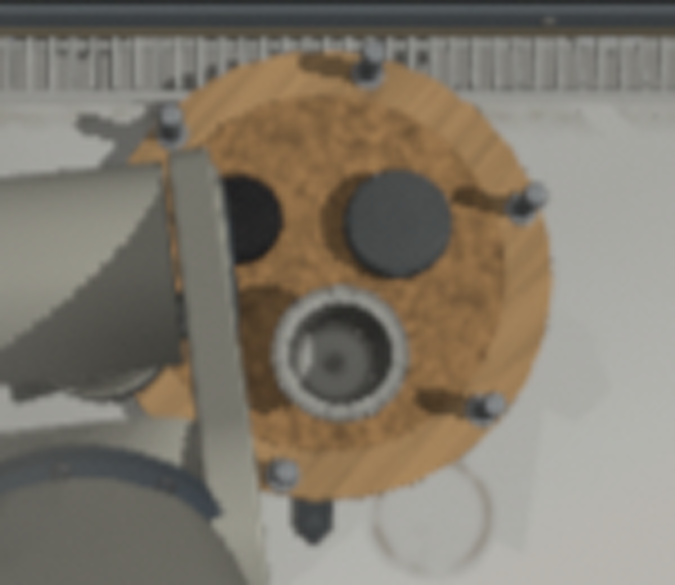

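Seen in p5: the strainer is at crop (340,353), nearly over the tongue at (313,530), and short by a few degrees. There is a mild 15 N sideways load on the fingers, so I relieve it, back off and look.

Call:
{"op": "servo_tool", "data": {"rows": [[0, [0, -1, 0], [0, 0, 0]], [0, [0, -1, 0], [0, 0, 0]], [0, [-2, 0, 0], [0, 0, 0]], [0, [-4, 0, 0], [0, 0, 0]], [0, [-8, 0, 0], [0, 0, 0]], [0, [-6, 0, 0], [0, 0, 0]]]}}

```text
clock: 16.68
eef_pos: [505.5, 50.9, 50.3]
tcp_rot: [3.142, 0.0, 0.382]
contact_force: [-1.4, -0.5, 0.9]
opening: 0.001
```

Call:
{"op": "servo_tool", "data": {"rows": [[0, [0, -20, 0], [0, 0, 0]], [0, [0, -40, 0], [0, 0, 0]], [0, [0, -40, 0], [0, 0, 0]], [0, [0, -40, 0], [0, 0, 0]], [0, [0, -40, 0], [0, 0, 0]], [0, [0, 0, 0], [0, 0, 0]]]}}

```text
clock: 17.42
eef_pos: [438.0, 219.9, 50.4]
tcp_rot: [-3.141, -0.0, 0.385]
contact_force: [-0.7, 0.0, 0.3]
opening: -0.004
```

```bash
python3 st.py p6
```

```text
17.475 [438.4 218.9  50.3] tool ang 115.63588076198795 r 322.6185438709115 yaw 22.046517083580586 [ 0.7  0.2 -0.6]
strainer ((305.0, 218.0), 15.297158241271973) 0.82 183.4699677730833 54.94579171878771
strainer 0.95 187.95612505542454 54.402965885682335
cap_large 0.89 307.14869899657344 50.84665645924987
```

View pics/p6.png

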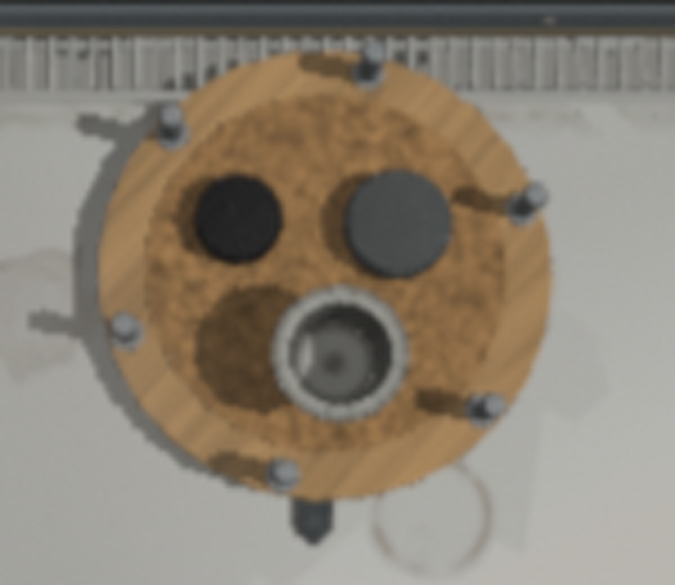

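```bash
python3 - <<'E'
from h import *
from scipy.optimize import least_squares
cr=lambda p:(p[0]/4.5+230-.4,p[1]/4.5+140-.4)
p6=[(373,50),(168,112),(123,325),(285,468),(492,402),(537,190)]
A=np.array([pix2w("top",cr(p),78)[:2] for p in p6])
p1=[(409,60),(178,115),(108,346),(271,517),(510,460),(578,232)]
B=np.array([pix2w("top",(p[0]/5+235-.4,p[1]/5+140-.4),78)[:2] for p in p1])
def res(v):
    o=[]
    for P,a in((A,v[2]),(B,v[3])):
        t=np.arctan2(P[:,1]-v[1],P[:,0]-v[0]); k=np.round((t-a)/(np.pi/3)); a2=a+k*np.pi/3
        o+=list((P-(v[:2]+132*np.c_[np.cos(a2),np.sin(a2)])).ravel())
    return o
best=min((least_squares(res,[578,-72,a,b]) for a in(.3,.8,1.2) for b in (.3,.8,1.2)),key=lambda s:s.cost)
C=best.x[:2];print("C",C,np.degrees(best.x[2:])%60,"rms",np.sqrt(2*best.cost/24))
disc=[pix2w("top",cr(p),28)[:2] for p in [(99,275),(551,275),(325,50),(325,500)]]
print("disc y",(disc[0][1]+disc[1][1])/2,"x",(disc[2][0]+disc[3][0])/2, disc[0][1]-disc[1][1],disc[2][0]-disc[3][0])
T=[pix2w("top",cr(p),6)[:2] for p in [(313,508),(313.5,543)]]
for t in T: print("tongue",t,np.degrees(np.arctan2(*(t-C)[::-1]))%360,np.hypot(*(t-C)))
s=trace("top","strainer")[0]["mask"].astype(np.uint8);c=max(cv2.findContours(s,0,1)[0],key=cv2.contourArea)
e=cv2.fitEllipse(c)
for n,P in(("now",pix2w("top",(305,218),89)),("now_ell",pix2w("top",e[0],89)),("nowhand",pix2w("top",cr((340,353)),89)),("start",pix2w("top",(322.07,184.55),89))):
  q=P[:2]-C;print(n,P[:2],np.degrees(np.arctan2(q[1],q[0]))%360,np.hypot(*q))
b=boxes_of("scene","strainer");grab_frame("scene");b=boxes_of("scene","strainer");print([(w("scene",x["centre"]).round(),x["conf"]) for x in b[:1]])
s=trace("scene","strainer")[0]["mask"];v,u=np.where(s);print("scene mask u",u.min(),u.max(),"top",v.min())
for a in (172,177,182,187): 
  P=np.r_[C+60*np.array([np.cos(np.radians(a)),np.sin(np.radians(a))]),60];print(a,proj("scene",P).round(1),proj("top",np.r_[P[:2],89]).round(1))
E
```

```text
C [582.73203832 -71.57767524] [47.61499238 43.07914978] rms 1.0743950511738813
disc y -71.88117281714503 x 581.7748453732768 286.5273952416042 288.2866449447951
tongue [433.19133018 -63.41021025] 176.87378241003373 149.76358327563239
tongue [411.15285117 -63.45787222] 177.29055945347056 171.7712102315626
now [523.15494257 -75.32561314] 183.5996788528347 59.69486893257719
now_ell [524.58739859 -75.54561759] 183.90396109300195 58.27987385038919
nowhand [523.03317486 -75.74092797] 183.98920894978764 59.843854916294625
start [ 614.07554852 -122.92690562] 301.3998423831735 60.15944724036227
[(array([512., -87.,  68.]), 0.79)]
scene mask u 278 307 top 202
172 [288.6 215.2] [300.5 218. ]
177 [289.8 215.9] [302.4 218.1]
182 [291.2 216.7] [304.4 218.1]
187 [292.7 217.3] [306.3 218. ]
```

Using the refined centre (582.5, −71.7), the front is at 177.1° and the strainer at 183.8°, so about 6.7° is left. I'll turn square to the same post and go back in, with the offset corrected.

Call:
{"op": "servo_tool", "data": {"rows": [[0, [0, 0, 0], [0, 0, 7.7]], [0, [6, 36, 0], [0, 0, 0]], [0, [6, 40, 0], [0, 0, 0]], [0, [6, 40, 0], [0, 0, 0]], [0, [6, 40, 0], [0, 0, 0]], [0, [6, 25, 0], [0, 0, 0]], [0, [0, 0, 0], [0, 0, 0]]]}}

```text
clock: 18.8
eef_pos: [513.3, 48.7, 50.3]
tcp_rot: [3.141, -0.001, 0.245]
contact_force: [0.4, 0.6, -0.4]
opening: -0.004
```

Call:
{"op": "servo_tool", "data": {"rows": [[0, [2, 0, 0], [0, 0, 0]], [0, [2, 0, 0], [0, 0, 0]], [0, [2, 0, 0], [0, 0, 0]], [0, [1, 0, 0], [0, 0, 0]], [0, [1, 0, 0], [0, 0, 0]], [0, [1, 0, 0], [0, 0, 0]], [0, [1, 0, 0], [0, 0, 0]], [0, [1, 0, 0], [0, 0, 0]]]}}

```text
clock: 19.8
eef_pos: [523.2, 52.9, 50.3]
tcp_rot: [3.142, -0.0, 0.248]
contact_force: [0.1, 0.0, 1.1]
opening: 0.003
```

Call:
{"op": "servo_tool", "data": {"rows": [[0, [1.5, 0, 0], [0, 0, 0]], [0, [2, 0, 0], [0, 0, 0]], [0, [2, 0, 0], [0, 0, 0]], [0, [2, 0, 0], [0, 0, 0]], [0, [2, 0, 0], [0, 0, 0]], [0, [2, 0, 0], [0, 0, 0]], [0, [1.5, 0, 0], [0, 0, 0]], [0, [0, 0, 0], [0, 0, 0]]]}}

```text
clock: 20.8
eef_pos: [536.1, 56.2, 50.3]
tcp_rot: [3.141, -0.0, 0.248]
contact_force: [-0.6, 0.2, -1.0]
opening: -0.002
```

```bash
sed -i 's/\[578,-72\]/[582.5,-71.7]/' st.py; python3 st.py p7
```

```text
20.85 [536.   56.2  50.4] tool ang 109.97685153808013 r 136.03976134003958 yaw 14.221624110779905 [-1.2  0.7  0.9]
strainer ((303.0309753417969, 199.27149963378906), 51.21351623535156) 0.59 173.56475782028647 8.63524012140962
strainer 0.77 180.38304135718823 55.11089365279783
cap_large 0.79 298.87462386651805 46.39797594997157
cap_small 0.66 53.365430702387926 55.02344858822553
```

View pics/p7.png

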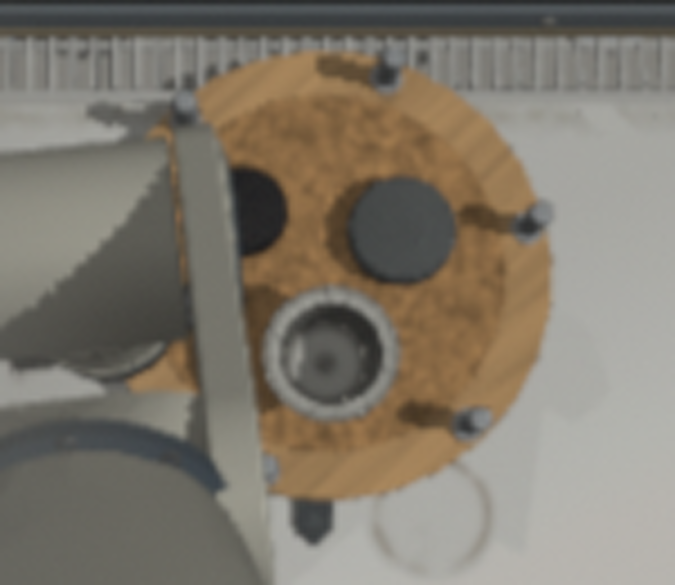

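Seen in p7: the strainer rim centre has moved from crop x 340 to 332 (target about 327.5), so roughly 2.3°, or 5 mm, remains.

Call:
{"op": "servo_tool", "data": {"rows": [[0, [0.7, 0, 0], [0, 0, 0]], [0, [1, 0, 0], [0, 0, 0]], [0, [1.2, 0, 0], [0, 0, 0]], [0, [1.2, 0, 0], [0, 0, 0]], [0, [0.8, 0, 0], [0, 0, 0]], [0, [0.4, 0, 0], [0, 0, 0]], [0, [0, 0, 0], [0, 0, 0]]]}}

```text
clock: 21.92
eef_pos: [541.0, 57.5, 50.3]
tcp_rot: [3.142, -0.0, 0.248]
contact_force: [-0.2, -0.1, 0.1]
opening: -0.001
```

Call:
{"op": "servo_tool", "data": {"rows": [[0, [-2, 0, 0], [0, 0, 0]], [0, [-4, 0, 0], [0, 0, 0]], [0, [-8, 0, 0], [0, 0, 0]], [0, [-8, -5, 0], [0, 0, 0]], [0, [0, -40, 0], [0, 0, 0]], [0, [0, -50, 0], [0, 0, 0]], [0, [0, -50, 0], [0, 0, 0]], [0, [0, -50, 0], [0, 0, 0]]]}}

```text
clock: 22.92
eef_pos: [470.6, 242.5, 50.4]
tcp_rot: [-3.142, -0.0, 0.248]
contact_force: [1.4, 0.3, -0.5]
opening: -0.002
```

```bash
python3 st.py p8; python3 - <<'E'
from h import *
C=np.array([582.5,-71.7]);A=[]
for i in range(3):
  grab_frame("top"); s=trace("top","strainer")[0]["mask"].astype(np.uint8);c=max(cv2.findContours(s,0,1)[0],key=cv2.contourArea)
  for e in (cv2.minEnclosingCircle(c)[0],cv2.fitEllipse(c)[0]):
    q=pix2w("top",e,89)[:2]-C;A.append(np.degrees(np.arctan2(q[1],q[0]))%360)
print(np.round(A,1))
E
```

```text
22.975 [469.9 247.2  50.6] tool ang 109.44458616072967 r 338.1554743623903 yaw 14.253536966880777 [-0.7  4.7  1.2]
strainer ((301.5345458984375, 218.13499450683594), 15.780097961425781) 0.73 174.57343886023435 59.93035559425768
strainer 0.7 182.39083853492735 55.00356765383087
cap_large 0.74 295.2538525156648 49.762610852558325
cap_small 0.65 56.91189396212369 61.033201537999105
[176.7 176.3 185.7 157.6 174.8 175.3]
```

View pics/p8.png

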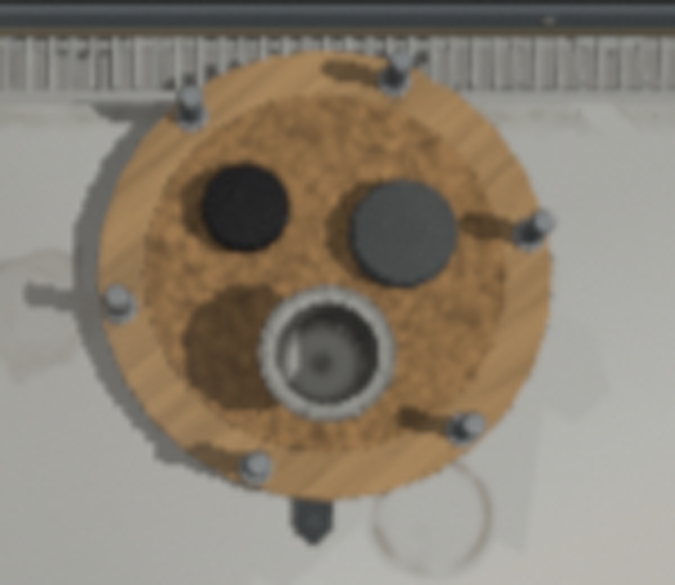

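Seen in p8: the strainer is centred at crop (327,352), on the target x of about 327.5 and in line with the tongue at (313,530); both caps are in place and the arm is clear. I'll lift away and do a final check.

Call:
{"op": "servo_tool", "data": {"rows": [[0, [0, 0, -30], [0, 0, 0]], [0, [0, 0, -50], [0, 0, 0]], [0, [0, 0, -50], [0, 0, 0]], [0, [0, 0, -30], [0, 0, 0]], [0, [0, 0, 0], [0, 0, 0]], [0, [0, 0, 0], [0, 0, 0]]]}}

```text
clock: 24.22
eef_pos: [471.2, 240.5, 209.4]
tcp_rot: [3.141, 0.001, 0.248]
contact_force: [0.5, 0.0, -0.0]
opening: 0.001
```

```bash
python3 st.py p9; python3 - <<'E'
from h import *
for t in ["tin","spoon","valve","tape"]:
    b=boxes_of("top",t); print(t,[(w("top",x["centre"]).round().tolist(),round(x["conf"],2)) for x in b[:1]])
print(np.abs(sense()["qvel"]).max()); sign_off()
E
```

```text
24.275 [471.  240.4 209. ] tool ang 109.65367757999388 r 331.4275155060254 yaw 14.189209730109976 [0.3 0.3 0.5]
strainer ((302.05218505859375, 217.78260803222656), 15.053832054138184) 0.61 175.84288527388466 58.874915257486435
strainer 0.86 175.71327826563174 54.47215129425098
cap_large 0.58 298.94701526014893 49.08684591493358
cap_small 0.56 54.41165340081198 61.760283362718326
tin []
spoon [([429.0, 438.0, 5.0], 0.57)]
valve [([560.0, -378.0, 28.0], 0.53)]
tape [([617.0, -19.0, 48.0], 0.31)]
0.003155266302573058
the job is handed in; nothing more can be done
```

The strainer now stands at the front, in line with the pointer tongue, and the job is handed in at about 24 s. I pushed one rim post with shut fingers through a slow arc of about 115°. Two short pushes on the same post then corrected the last 7° or so. The arm is clear of everything.

- **Alignment:** the final check put the strainer at about 175.8° and the tongue at 177.1°, a difference of roughly 1°. Single readings of the strainer scattered by several degrees. By eye in the last picture I viewed, its rim centre sat within a pixel of the target.
- **On the carousel:** in that picture the strainer was upright and both caps were riding in place.
- **Forces:** the push stayed near 1 N for most of the way. It rose to about 15 N sideways on the post late in the arc, because my first estimate of the carousel's centre was about 5 mm off. I relieved that and corrected the centre before the last pushes.
- **Things round the carousel:** the valve read unchanged. The spoon read about 19 mm from where it first did, which I put down to detector error, since the arm stayed about 180 mm from it. The network did not find the tin in the final picture, and its only tape reading was a weak false one on the carousel, so I have no final reading for either. I kept the arm well clear of both.

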